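Slide a fossil cradle onto its mark and fit the dust nozzle

ROBOT

A 7-joint arm with a two-finger parallel gripper is mounted at the origin on the work surface. World frame = base frame: x ahead of the robot, y to its left, z up, the work surface at z = 0. Lengths are in m, angles in rad, forces in N, time in s.
With the tool pointing down it reaches from about 0.4 to 0.85 m from the base axis. Payload 4.4 kg.
Tool frame: the origin (TCP) lies at the very end of the fingers, on their centre line; the grasp point (between the pads) lies 19 mm behind it; z points along the fingers, y is the line along which they close (so a half turn about z gives the same grasp; the last joint's range is limited). The gripper opens to 94 mm and grips with 3 to 60 N. Pads are 16 mm wide; open, the fingers measure 119 mm over their backs; the gripper's body (75 mm by 177 mm) begins 78 mm behind the grasp point.
Start: joints at [1.064, 0.628, 0.038, 1.517, -0.027, 0.996, -0.02], TCP at [0.277, -0.588, 0.205] pointing down, gripper open.
Joint ranges: [-3.06, 3.06], [-0.37, 2.12], [-1.25, 1.32], [0.18, 2.47], [-1.1, 4.24], [0.23, 1.98], [-2.94, 2.94]. Speed limits (rad/s): [2.57, 2.57, 3.14, 3.14, 3.14, 3.14, 3.14].

INTERFACE

Orientations are given as a unit quaternion [w, x, y, z].
In Python, from station import robot, read_camera gives the robot as it stands.
- The arm moves only by the tool send_rows, never from a script. Its argument "targets" is a list of rows, each a list of 5 numbers: the shift along the world's x, y, z in mm, then the turn about the world's z in degrees, then the closure in counts, from 0 (fully open) to 255 (shut). In form: [[tx, ty, tz, twist, claw], ...]. A call has exactly 8 rows; each row shifts and turns the commanded pose from where the row before left it; what a row does not reach is not made up. A row lasts 1/8 s, in which the tool goes at most 62.5 mm and 10.7 degrees, less where a joint would pass 70% of its speed; a pose out of reach is approached as far as the arm can. A call with a gripper value outside its range is refused whole. The fingers move at their own pace and stop on an object; "grip_force" is the grip in N (left out, the last holds). Time passes only in rows, so rows that do not move let the fingers close, or fill a call up. It gives the time, the measured TCP pose, the force, the opening and the grip force at its end, in the units of the state.
- robot.sense(): the state, without advancing time (a new reading comes with each control period).
- read_camera(name): name is "side" or "top"; returns a dict with "image" (480x640x3 uint8, blue, green, red), "range_z" (480x640 float32, m along the optical axis (not along the pixel's ray), 0 where there is no reading), "mtx" (3x3 intrinsics, pixels), "R" (3x3) and "t" (3): a world point X has camera coordinates R X + t. Camera axes: x right, y down, z forward; pixel columns grow to the right and rows downward; lengths in m; the calibration is good to about 2 mm. A picture is of the moment at which its call begins.
- robot.finish_job(): hands the job in; it is judged then, once.
The state is a dict: "time": time; "joints": joint angles; "dq": joint speeds; "tau": joint torques, N m; "tcp_pos": TCP position; "tool_rot": TCP orientation; "ft_force": force on the tool from outside, world axes, zero at the start; "torque": the same for the moment, N m; "opening": finger opening in m; "finger_force": force on a finger pad.
Only numpy, scipy, OpenCV 4.12 (cv2) and the standard library are available. Lean on these libraries where they do the work, as an engineer would, in place of code of your own. Each camera call takes 0.05 s, during which the arm holds its last target. There are 200 camera calls.

TASK

Get this fossil ready for cleaning: slide the plaster cradle along the bench, without lifting it and without touching the bone on it, until it sits squarely inside the four white corner marks on the green mat. Then push the orange dust nozzle fully home on the spigot beside the mat, its mouth facing straight at the cradle. Do not disturb the tin, the jar or the glue bottle.

Things in the scene. Friction and masses are not known exactly. Their poses are not given: they have to be found in the camera images.
- cradle: loose white plaster block carrying a fossil, about 0.65 kg, 130 (x) by 96 (y) by 40 mm high with upright sides and edges rounded 5 mm; too wide to grasp, slides flat on the bench when its sides are pushed. Origin: centre of its underside; x along the long side, z up. Either way round will do.
- fossil: fragile brown bone fixed along the middle of the cradle's top, about 110 long (along cradle x) by 40 mm wide; it stands up to 54 mm above the bench. Origin: 44 mm above the cradle's origin, axes as the cradle's.
- station: fixed place: flush green mat 190 (x) by 156 (y) mm, under 1.5 mm thick, no obstacle to sliding, with four white L-shaped corner marks round a 150 by 116 mm rectangle for the cradle (long side along x). Origin: centre of that rectangle at bench height; z up. The extraction port stands on its -y side.
- port_seat (a point): extraction port, fixed to the station 135 mm from its origin along its -y: dark round flange, 70 mm across, 12 mm high, carrying a bare-metal upright spigot 26 mm in diameter, 35 mm tall (top 47 mm above the bench), the top 7 mm tapered to 18 mm. Point: spigot axis at the flange's top, 12 mm above the bench; axes as the station's, so +y points to the mat's centre.
- nozzle: loose orange nozzle, 0.12 kg, upright: tube 40 mm outside, 50 mm high, 30 mm bore open below and 50 mm deep, with a closed hood on top (50 to 75 mm up, 30 mm wide in y, from x = -20 to +60). It slips over the spigot with 2 mm clearance all round until its foot rests on the flange. Grip the tube roughly across y, below the hood. Origin: centre of its foot; z up; x towards the mouth.
- nozzle_mouth (a point): centre of the nozzle's black mouth at the hood's end, 60 mm along nozzle x from its axis and 62.5 mm above its foot.
- tin: loose open steel tin, 64 mm in diameter, 55 mm high. Leave it alone. Origin: centre of its underside.
- jar: loose amber jar with a yellow cap, 58 mm in diameter, 60 mm high. Leave it alone. Origin: centre of its underside.
- glue: loose white glue bottle with a red cap, 34 mm in diameter, 80 mm high. Leave it alone. Origin: centre of its underside.
There are look-alikes about, which are no part of the job. Of the things that look like the cradle, the middle-sized one is meant.

How it is judged:
By the outcome, as a careful person would: the job done as asked, in the order asked, and still so for the second after the job is handed in, with the robot touching nothing.
It also fails if it takes over 72 s, if anything falls off the work surface, if the arm or the gripper's body presses on something with over 40 N, if the wrist force passes 120 N, or if a joint passes its speed limit or range.

## Working session

There is one attempt and no reset: what is moved stays moved. The work goes in short steps, Python scripts to look and compute and a tool call to move; the robot and the scene stay as the last step left them, time stands still between calls to the robot, and variables do not carry over. Pictures are saved under pics/ and viewed, at most 10 in all, crops included, and the job is handed in when it is done.

Besides the shell and the picture viewer there is one more tool, called after ">>>" by a JSON object that holds its "fn" and its "kwargs", one argument or row to a line. send_rows: Moves the arm, as the interface text tells. Its arguments: {"type":"object","properties":{"targets":{"type":"array"},"grip_force":{"type":"number"}},"required":["targets"]}

```bash
mkdir -p pics; ls; cat > h.py <<'E'
import numpy as np, cv2
from station import robot, read_camera
def cloud(c):
    z=c["range_z"]; v,u=np.mgrid[:480,:640]; K=c["mtx"]
    P=np.stack([(u-K[0,2])/K[0,0]*z,(v-K[1,2])/K[1,1]*z,z],-1)
    W=(P-c["t"])@c["R"]; W[z==0]=np.nan
    return W
E
python3 - <<'E'
from h import *
for n in("top","side"):
    c=read_camera(n); cv2.imwrite(f"pics/{n}0.png",c["image"]); np.savez(f"{n}0.npz",**c)
    print(n,c["R"].round(3).tolist(),c["t"],c["mtx"].tolist())
print(robot.sense())
E
```

```text
pics
top [[0.012, -1.0, 0.016], [-0.995, -0.013, -0.099], [0.099, -0.015, -0.995]] [-0.08953222  0.53926264  1.07371546] [[602.1667030650756, 0.0, 317.00128634413096], [0.0, 602.1667030650756, 246.01566847426923], [0.0, 0.0, 1.0]]
side [[-0.999, -0.046, -0.018], [-0.021, 0.72, -0.693], [0.044, -0.692, -0.72]] [0.51061734 0.0979537  1.33310486] [[614.5383619257599, 0.0, 329.07274774653433], [0.0, 614.5383619257599, 245.46611552595593], [0.0, 0.0, 1.0]]
{'time': 0.1, 'joints': array([ 1.06420554,  0.62917563,  0.03842175,  1.51825742, -0.02698147,
        0.99631657, -0.02000254]), 'dq': array([-1.61538294e-04, -2.15515086e-03,  5.79051289e-05, -7.38338423e-04,
       -1.60047242e-04, -1.50963874e-03, -2.23454493e-04]), 'tau': array([ 2.33437619e-03, -5.50796700e+01,  1.14722505e+00, -1.87117267e+01,
       -5.22170425e-02,  1.92194630e-02,  6.77749108e-05]), 'tcp_pos': array([ 0.27710714, -0.58731504,  0.20469961]), 'tool_rot': array([-7.98484351e-04,  9.75807873e-01,  2.18628277e-01, -1.86149245e-04]), 'ft_force': array([-0.19492419,  0.02672708, -0.23080235]), 'torque': array([ 0.02112673, -0.02671808,  0.00269358]), 'finger_force': 0.0, 'opening': 0.0939158769654117}
```

View pics/top0.png

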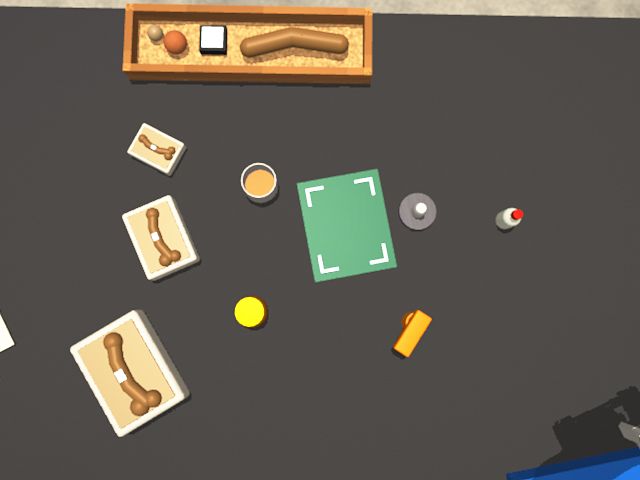

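View pics/side0.png

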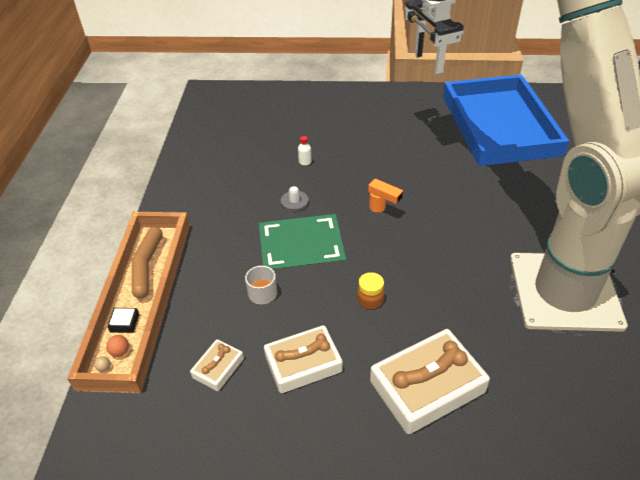

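The top view shows three cradle look-alikes: small (157,149), middle (161,238) and large (130,373), plus a white sliver at the left edge (0,335). I take the middle one, to be checked by size. The mat is at (346,225), the port at (418,211) and the nozzle at (412,333). The tin (259,183) and jar (250,312) leave a gap on the cradle's way, and the glue bottle is at (510,218).

```bash
python3 - <<'E'
from h import *
c=dict(np.load("top0.npz")); W=cloud(c); im=c["image"]; hsv=cv2.cvtColor(im,cv2.COLOR_BGR2HSV)
Z=W[...,2]
def rect(m,n,k=True):
    m=m.astype(np.uint8)
    N,L,S,_=cv2.connectedComponentsWithStats(m); 
    m=L==1+np.argmax(S[1:,4])
    p=W[m]; p=p[~np.isnan(p[:,0])]
    (x,y),(a,b),t=cv2.minAreaRect((p[:,:2]*1000).astype(np.float32))
    print(n,"c",round(x,1),round(y,1),"size",round(a),round(b),"ang",round(t,1),"z med/max",np.median(p[:,2]).round(4),p[:,2].max().round(4),len(p)); return p
def roi(u0,v0,u1,v1):
    m=np.zeros((480,640),bool); m[v0:v1,u0:u1]=1; return m
print("bench z",np.nanmedian(Z[90:470:5,200:400:5]))
for n,r in dict(small=(120,115,192,182),mid=(115,188,205,285),large=(65,300,195,442)).items():
    rect(roi(*r)&(Z>.025),n)
    rect(roi(*r)&(Z>.033)&(Z<.043),n+" rim")
R=roi(290,160,400,290)
rect(R&(hsv[...,0]>50)&(hsv[...,0]<90)&(hsv[...,1]>60)|R&(im.min(2)>170),"mat")
w=R&(im.min(2)>150)
p=W[w];(x,y),s,t=cv2.minAreaRect((p[:,:2]*1000).astype(np.float32));print("marks",x,y,s,t)
rect(roi(395,185,445,240)&(Z>.006)&(Z<.018),"flange")
rect(roi(395,185,445,240)&(Z>.04),"spigot top")
rect(roi(380,295,445,370)&(Z>.065),"hood")
rect(roi(380,295,445,370)&(Z>.01)&(Z<.06),"tube")
rect(roi(235,155,285,210)&(Z>.045),"tin rim")
rect(roi(230,290,275,335)&(Z>.05),"jar")
rect(roi(490,200,530,235)&(Z>.05),"glue")
big=cv2.resize(im[180:345,110:450],None,fx=2.35,fy=2.35,interpolation=cv2.INTER_CUBIC); cv2.imwrite("pics/crop.png",big)
E
```

```text
bench z 0.0007150754469928089
small c 718.4 217.5 size 87 64 ang 63.1 z med/max 0.0289 0.0409 1457
small rim c 718.0 217.0 size 72 25 ang 66.8 z med/max 0.0361 0.0409 250
mid c 551.8 202.2 size 132 96 ang 24.6 z med/max 0.0423 0.0594 3869
mid rim c 551.6 202.1 size 131 96 ang 24.6 z med/max 0.0407 0.043 2132
large c 311.4 245.7 size 181 136 ang 31.4 z med/max 0.0585 0.0824 8350
large rim c 348.6 190.2 size 86 2 ang 31.7 z med/max 0.0382 0.043 71
mat c 584.6 -137.6 size 192 158 ang 11.3 z med/max 0.0012 0.0094 8364
marks 584.727294921875 -137.42039489746094 (165.47000122070312, 131.34140014648438) 10.960063934326172
flange c 609.4 -270.8 size 69 69 ang 15.4 z med/max 0.0125 0.018 893
spigot top c 608.5 -270.7 size 24 22 ang 65.4 z med/max 0.046 0.0517 139
hood c 385.5 -249.8 size 31 80 ang 57.9 z med/max 0.0752 0.0814 833
tube c 408.7 -247.3 size 11 42 ang 57.5 z med/max 0.0477 0.0599 100
tin rim c 654.6 24.0 size 63 62 ang 63.8 z med/max 0.0545 0.0605 250
jar c 419.4 34.6 size 49 51 ang 0.7 z med/max 0.0604 0.0659 678
glue c 594.7 -433.2 size 31 27 ang 29.9 z med/max 0.0591 0.0849 248
```

View pics/crop.png

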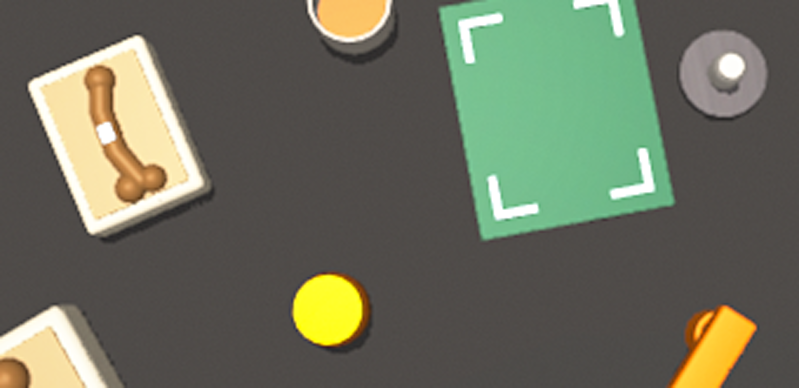

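The crop confirms the middle cradle (131 x 96 mm by depth). Its rim corners in the crop are at about (30,85), (140,38), (210,185) and (95,235). The spigot is at (730,68) and the mat is clear. I'll bring the open fingers behind the cradle's +y side, in line with it.

>>> {"fn": "send_rows", "kwargs": {
  "targets": [
    [16,58,0,6,20],
    [16,58,0,6,20],
    [16,58,0,6,20],
    [16,58,0,6,20],
    [16,58,0,6,20],
    [16,58,0,6,20],
    [16,58,0,6,20],
    [16,58,0,6,20]
  ]
}}

```text
time: 1.1
tcp_pos: [0.4056, -0.1221, 0.2055]
tool_rot: [0.0, 0.802, 0.598, 0.0]
ft_force: [0.8, -0.1, 0.2]
opening: 0.0869
finger_force: 0.0
```

>>> {"fn": "send_rows", "kwargs": {
  "targets": [
    [16,58,0,6,20],
    [16,58,0,6,20],
    [16,58,0,6,20],
    [16,58,0,6,20],
    [16,58,0,6,20],
    [16,58,-20,6,20],
    [16,58,-30,6,20],
    [0,0,-20,0,20]
  ]
}}

```text
time: 2.1
tcp_pos: [0.5152, 0.2829, 0.1363]
tool_rot: [-0.001, 0.533, 0.846, 0.001]
ft_force: [-0.3, -1.1, 0.4]
opening: 0.0866
finger_force: 0.0
```

>>> {"fn": "send_rows", "kwargs": {
  "targets": [
    [0,0,-31,-1,20],
    [0,0,-31,0,20],
    [0,0,-31,0,20],
    [0,0,-31,0,20],
    [0,0,0,0,20],
    [5,-10,0,0,20],
    [0,0,0,0,20],
    [0,0,0,0,20]
  ]
}}

```text
time: 3.1
tcp_pos: [0.5218, 0.2673, 0.015]
tool_rot: [0.0, 0.543, 0.84, 0.001]
ft_force: [0.3, 0.2, 0.5]
opening: 0.0868
finger_force: 0.0
```

```bash
cat > plan.py <<'E'
import numpy as np
# car-like: cradle pose, heading n=(sin t,-cos t); tool centre = c - 56 n
def sim(x,y,t,segs,D=56):
    out=[]
    for ds,dt,n in segs:
        for _ in range(n):
            for k in range(10):
                t+=dt/20; a=np.radians(t); x+=ds/10*np.sin(a); y-=ds/10*np.cos(a); t+=dt/20
            a=np.radians(t); c=[]
            for ox,oy,r in((654.6,24,32),(419.4,34.6,29)):
                d=np.array([ox-x,oy-y]); l=np.array([np.cos(a)*d[0]+np.sin(a)*d[1],-np.sin(a)*d[0]+np.cos(a)*d[1]])
                c.append(np.hypot(*np.maximum(abs(l)-[65,48],0))-r)
            out.append([x,y,t,x-D*np.sin(a),y+D*np.cos(a),*c])
    return np.array(out)
E
python3 - <<'E'
from plan import *
o=sim(551.8,202.2,24.6,[(10,-7,5),(11,0,6),(11,5,6),(11,0,8),(11,-3,3),(4,0,1)])
np.set_printoptions(suppress=True,precision=1,linewidth=120); print(o)
from station import robot; s=robot.sense(); print(s["tcp_pos"],s["ft_force"])
E
```

```text
[[555.4 192.9  17.6 538.5 246.3 111.   99.3]
 [557.8 183.2  10.6 547.5 238.2  94.3  93.3]
 [559.1 173.3   3.6 555.6 229.2  77.   87.5]
 [559.1 163.3  -3.4 562.4 219.2  61.7  82.1]
 [557.9 153.4 -10.4 568.  208.4  49.7  77.2]
 [555.9 142.5 -10.4 566.  197.6  41.7  67.6]
 [553.9 131.7 -10.4 564.  186.8  34.6  58.4]
 [551.9 120.9 -10.4 562.  176.   28.7  49.6]
 [549.9 110.1 -10.4 560.1 165.2  24.4  41.4]
 [548.   99.3 -10.4 558.1 154.3  21.9  34.1]
 [546.   88.4 -10.4 556.1 143.5  21.5  28. ]
 [544.5  77.5  -5.4 549.7 133.3  17.7  26.8]
 [543.9  66.6  -0.4 544.3 122.6  14.   30.3]
 [544.3  55.6   4.6 539.8 111.4  10.4  32.2]
 [545.7  44.7   9.6 536.3  99.9   7.   32.2]
 [548.   33.9  14.6 533.9  88.1   3.7  30.2]
 [551.2  23.4  19.6 532.4  76.2   0.6  26.8]
 [554.9  13.   19.6 536.1  65.8   0.6  29.2]
 [558.6   2.7  19.6 539.8  55.4   0.6  33.4]
 [562.3  -7.7  19.6 543.5  45.1   0.6  39.2]
 [566.  -18.1  19.6 547.2  34.7   0.6  46.1]
 [569.7 -28.4  19.6 550.9  24.3   0.6  54. ]
 [573.3 -38.8  19.6 554.6  14.    0.6  62.5]
 [577.  -49.1  19.6 558.2   3.6   0.6  71.4]
 [580.7 -59.5  19.6 561.9  -6.7   1.1  80.8]
 [584.1 -70.   16.6 568.1 -16.3   4.6  88.6]
 [587.  -80.6  13.6 573.8 -26.1  13.4  96.3]
 [589.3 -91.3  10.6 579.  -36.3  25.1 103.9]
 [590.  -95.3  10.6 579.7 -40.2  28.9 107.2]]
[0.5 0.3 0. ] [0.3 0.2 0.5]
```

>>> {"fn": "send_rows", "kwargs": {
  "targets": [
    [3,-6,0,0,20],
    [3,-7,0,0,20],
    [2,-4,0,0,20],
    [10,-8,0,-7,20],
    [9,-8,0,-7,20],
    [8,-9,0,-7,20],
    [7,-10,0,-7,20],
    [6,-11,0,-7,20]
  ]
}}

```text
time: 4.1
tcp_pos: [0.57, 0.2058, 0.0142]
tool_rot: [-0.001, 0.771, 0.637, 0.002]
ft_force: [1.3, 3.6, -0.6]
opening: 0.0866
finger_force: 1.7
```

```bash
cat >> h.py <<'E'
def cradle(c, guess=None):
    """rim fit from depth: fixed-size 130x96 rectangle fitted to points 34-43 mm high and white/tan"""
    from scipy.optimize import minimize
    W=cloud(c); im=c["image"].astype(int); Z=W[...,2]
    m=(Z>.036)&(Z<.044)&(im.min(2)>110)
    m=cv2.morphologyEx(m.astype(np.uint8),cv2.MORPH_OPEN,np.ones((2,2)))
    N,L,S,C=cv2.connectedComponentsWithStats(m)
    best=None
    for i in range(1,N):
        if S[i,4]<500: continue
        p=(W[L==i][:,:2]*1000).astype(np.float32)
        if guess is None or np.hypot(*(p.mean(0)-guess))<70:
            if best is None or len(p)>len(best): best=p
    r=cv2.minAreaRect(best); return r,len(best)
def state():
    s=robot.sense(); q=s["tool_rot"]; a=np.degrees(2*np.arctan2(q[2],q[1]))-90
    a=(a+90)%180-90
    return s["tcp_pos"]*1000,a,s["ft_force"],s["opening"]*1000,s["time"]
E
python3 - <<'E'
from h import *
np.set_printoptions(suppress=True,precision=1)
c=read_camera("top"); print(cradle(c,(555,155))); print(cradle(read_camera("side"),(555,155))); print(*state()); cv2.imwrite("pics/a.png",c["image"][100:400,80:480])
E
```

```text
Traceback (most recent call last):
  File "h.py", line 21, in cradle
    r=cv2.minAreaRect(best); return r,len(best)
cv2.error: OpenCV(4.12.0) /io/opencv/modules/imgproc/src/convhull.cpp:143: error: (-215:Assertion failed) total >= 0 && (depth == CV_32F || depth == CV_32S) in function 'convexHull'
```

```bash
python3 - <<'E'
from h import *
np.set_printoptions(suppress=True,precision=1)
c=read_camera("top");d=read_camera("side"); print(*state())
a=np.hstack([cv2.resize(c["image"][130:330,100:320],(440,400)),cv2.resize(d["image"][220:420,200:380],(360,400))]); cv2.imwrite("pics/a.png",a)
np.savez("top1.npz",**c);np.savez("side1.npz",**d)
for q in(c,d):
    W=cloud(q)*1000; m=(W[...,2]>34)&(W[...,2]<46)&(abs(W[...,0]-555)<90)&(abs(W[...,1]-150)<80); print(m.sum(), (m&(q["image"].min(2)>110)).sum())
E
```

```text
[570.  204.   14.1] -10.692646387963407 [1.6 0.9 0.2] 86.54908178894013 4.25
2934 2083
634 422
```

View pics/a.png

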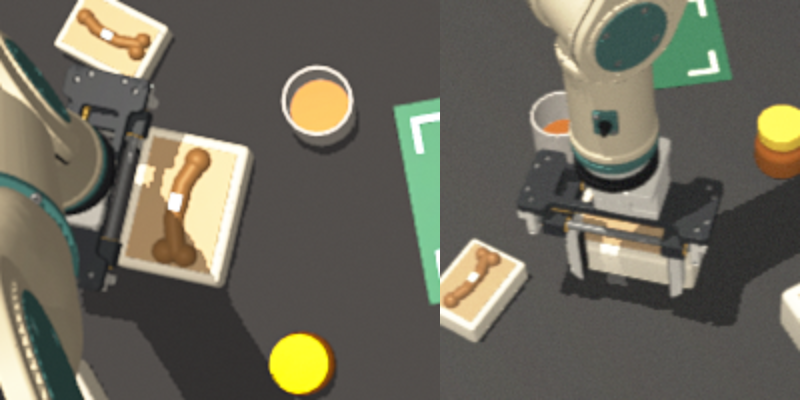

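The cradle sits square against both fingers: its front edge runs in the left panel from (250,150) to (222,285), and the tin and jar are clear.

```bash
cat >> h.py <<'E'
def cradle2(c,g,t0,rad=85):
    W=cloud(c)*1000; m=(W[...,2]>33)&(W[...,2]<45)&(np.hypot(W[...,0]-g[0],W[...,1]-g[1])<rad)
    m=cv2.morphologyEx(m.astype(np.uint8),cv2.MORPH_OPEN,np.ones((2,2)))
    N,L,S,_=cv2.connectedComponentsWithStats(m); m=L==1+np.argmax(S[1:,4])
    p=W[m][:,:2]; best=None
    for t in np.arange(t0-10,t0+10,.25):
        a=np.radians(t); x=p@[np.cos(a),np.sin(a)]; y=p@[-np.sin(a),np.cos(a)]
        lo,hi=np.percentile(x,[.5,99.5]); f,b=np.percentile(y,[.5,99.5]); s=(hi-lo)+(b-f)
        if best is None or s<best[0]:
            X=(lo+hi)/2;Y=f+48-.3
            best=(s,X*np.cos(a)-Y*np.sin(a),X*np.sin(a)+Y*np.cos(a),t,hi-lo,b-f)
    return np.round(best[1:],1)
E
python3 - <<'E'
from h import *
from plan import sim
np.set_printoptions(suppress=True,precision=1,linewidth=120)
print(cradle2(dict(np.load("top0.npz")),(552,202),22))
r=cradle2(dict(np.load("top1.npz")),(558,150),-10); print(r)
o=sim(r[0],r[1],-10.7,[(11,0,7),(11,3,3),(11,4,4),(11,5,4),(11,1,3),(11,0,5),(11,-5,2)]); print(o)
E
```

```text
[nan nan 12. nan nan]
[ nan  nan -20.  nan  nan]
[[  nan   nan -10.7   nan   nan   nan   nan]
 [  nan   nan -10.7   nan   nan   nan   nan]
 [  nan   nan -10.7   nan   nan   nan   nan]
 [  nan   nan -10.7   nan   nan   nan   nan]
 [  nan   nan -10.7   nan   nan   nan   nan]
 [  nan   nan -10.7   nan   nan   nan   nan]
 [  nan   nan -10.7   nan   nan   nan   nan]
 [  nan   nan  -7.7   nan   nan   nan   nan]
 [  nan   nan  -4.7   nan   nan   nan   nan]
 [  nan   nan  -1.7   nan   nan   nan   nan]
 [  nan   nan   2.3   nan   nan   nan   nan]
 [  nan   nan   6.3   nan   nan   nan   nan]
 [  nan   nan  10.3   nan   nan   nan   nan]
 [  nan   nan  14.3   nan   nan   nan   nan]
 [  nan   nan  19.3   nan   nan   nan   nan]
 [  nan   nan  24.3   nan   nan   nan   nan]
 [  nan   nan  29.3   nan   nan   nan   nan]
 [  nan   nan  34.3   nan   nan   nan   nan]
 [  nan   nan  35.3   nan   nan   nan   nan]
 [  nan   nan  36.3   nan   nan   nan   nan]
 [  nan   nan  37.3   nan   nan   nan   nan]
 [  nan   nan  37.3   nan   nan   nan   nan]
 [  nan   nan  37.3   nan   nan   nan   nan]
 [  nan   nan  37.3   nan   nan   nan   nan]
 [  nan   nan  37.3   nan   nan   nan   nan]
 [  nan   nan  37.3   nan   nan   nan   nan]
 [  nan   nan  32.3   nan   nan   nan   nan]
 [  nan   nan  27.3   nan   nan   nan   nan]]
```

```bash
sed -i 's/m=L==1+np.argmax(S\[1:,4\])$/m=(L==1+np.argmax(S[1:,4]))\&np.isfinite(W[...,2])\&(W[...,2]>33)\&(W[...,2]<45)/' h.py
python3 - <<'E'
from h import *
from plan import sim
np.set_printoptions(suppress=True,precision=1,linewidth=120)
print(cradle2(dict(np.load("top0.npz")),(552,202),22))
r=cradle2(dict(np.load("top1.npz")),(558,150),-10); print(r)
o=sim(r[0],r[1],-10.7,[(11,0,8),(11,2,3),(11,4,4),(11,5,3),(11,0,5),(11,-6,2)]); print(o)
E
```

```text
[550.  201.5  24.5 126.   93.7]
[559.5 145.1 -11.2 127.   93.2]
[[ 557.5  134.3  -10.7  567.9  189.3   34.2   62.8]
 [ 555.4  123.5  -10.7  565.8  178.5   27.8   54. ]
 [ 553.4  112.7  -10.7  563.8  167.7   22.8   45.8]
 [ 551.3  101.9  -10.7  561.7  156.9   19.8   38.3]
 [ 549.3   91.1  -10.7  559.7  146.1   18.9   32. ]
 [ 547.2   80.2  -10.7  557.6  135.3   18.9   27.1]
 [ 545.2   69.4  -10.7  555.6  124.5   18.9   24. ]
 [ 543.2   58.6  -10.7  553.6  113.7   18.9   23.1]
 [ 541.3   47.8   -8.7  549.8  103.1   18.6   24.5]
 [ 539.8   36.9   -6.7  546.4   92.5   18.5   25.3]
 [ 538.7   25.9   -4.7  543.3   81.8   18.6   25.6]
 [ 538.2   15.    -0.7  538.9   71.    19.3   25.1]
 [ 538.5    4.     3.3  535.2   59.9   20.1   23.1]
 [ 539.5   -7.     7.3  532.4   48.6   21.1   20.6]
 [ 541.3  -17.8   11.3  530.3   37.1   22.3   23. ]
 [ 543.9  -28.5   16.3  528.2   25.2   24.    31.1]
 [ 547.4  -38.9   21.3  527.1   13.2   25.7   43.5]
 [ 551.9  -49.    26.3  527.1    1.2   27.4   58.3]
 [ 556.7  -58.9   26.3  531.9   -8.7   27.4   69.1]
 [ 561.6  -68.7   26.3  536.8  -18.5   27.4   79.9]
 [ 566.5  -78.6   26.3  541.7  -28.4   27.6   90.8]
 [ 571.4  -88.4   26.3  546.6  -38.2   29.5  101.7]
 [ 576.2  -98.3   26.3  551.4  -48.1   33.2  112.6]
 [ 580.6 -108.4   20.3  561.2  -55.9   39.3  117.7]
 [ 583.9 -118.9   14.3  570.   -64.6   50.7  123.2]]
```

>>> {"fn": "send_rows", "kwargs": {
  "targets": [
    [-2,-11,0,0,20],
    [-2,-11,0,0,20],
    [-2,-11,0,0,20],
    [-2,-11,0,0,20],
    [-2,-11,0,0,20],
    [-2,-11,0,0,20],
    [-2,-11,0,0,20],
    [-2,-10,0,0,20]
  ]
}}

```text
time: 5.25
tcp_pos: [0.5531, 0.1169, 0.0141]
tool_rot: [-0.0, 0.77, 0.638, 0.001]
ft_force: [1.1, 4.9, 2.1]
opening: 0.0865
finger_force: 2.6
```

```bash
python3 - <<'E'
from h import *
from plan import sim
np.set_printoptions(suppress=True,precision=1,linewidth=120)
print(*state())
r=cradle2(read_camera("top"),(543,58),-10); print(r)
o=sim(r[0],r[1],-10.7,[(11,2,3),(11,4,4),(11,5,3),(11,0,5),(11,-6,3)]); print(o)
E
```

```text
[553.1 116.9  14.1] -10.719390549630035 [1.1 4.9 2.1] 86.47650036236743 5.25
[543.3  58.7 -10.5 127.2  89.3]
[[ 541.4   47.9   -8.7  549.9  103.2   18.5   24.6]
 [ 540.    37.    -6.7  546.5   92.6   18.4   25.5]
 [ 538.9   26.    -4.7  543.5   81.8   18.5   25.8]
 [ 538.4   15.    -0.7  539.    71.    19.1   25.2]
 [ 538.6    4.     3.3  535.4   59.9   19.9   23.3]
 [ 539.6   -6.9    7.3  532.5   48.6   21.    20.7]
 [ 541.4  -17.8   11.3  530.4   37.1   22.2   23.1]
 [ 544.   -28.5   16.3  528.3   25.3   23.8   31.2]
 [ 547.6  -38.9   21.3  527.2   13.3   25.6   43.5]
 [ 552.   -48.9   26.3  527.2    1.3   27.3   58.3]
 [ 556.9  -58.8   26.3  532.1   -8.6   27.3   69.1]
 [ 561.8  -68.6   26.3  536.9  -18.4   27.3   79.9]
 [ 566.6  -78.5   26.3  541.8  -28.3   27.5   90.8]
 [ 571.5  -88.4   26.3  546.7  -38.2   29.4  101.7]
 [ 576.4  -98.2   26.3  551.6  -48.    33.1  112.6]
 [ 580.7 -108.3   20.3  561.3  -55.8   39.2  117.7]
 [ 584.  -118.8   14.3  570.2  -64.6   50.6  123.2]
 [ 586.2 -129.6    8.3  578.1  -74.2   65.4  129.2]]
```

>>> {"fn": "send_rows", "kwargs": {
  "targets": [
    [-4,-11,0,2,20],
    [-3,-11,0,2,20],
    [-3,-11,0,2,20],
    [-4.5,-11,0,4,20],
    [-3.5,-11,0,4,20],
    [-3,-11,0,4,20],
    [-2,-11.5,0,4,20],
    [-2,-12,0,5,20]
  ]
}}

```text
time: 6.3
tcp_pos: [0.5264, 0.0286, 0.014]
tool_rot: [-0.001, 0.598, 0.801, -0.0]
ft_force: [-1.0, 6.6, 4.5]
opening: 0.0865
finger_force: 3.6
```

```bash
python3 - <<'E'
from h import *
from plan import sim
np.set_printoptions(suppress=True,precision=1,linewidth=120)
p=state();print(*p)
r=cradle2(read_camera("top"),(544,-28),14); print(r)
o=sim(r[0],r[1],r[2],[(11,4,2),(11,0,5),(10,-5,3)],D=58); print(o)
E
```

```text
[526.4  28.6  14. ] 16.497871523496542 [-1.   6.6  4.5] 86.50102099571907 6.3
[545.1 -26.4  16.8 122.1  62.2]
[[ 548.6  -36.8   20.8  528.    17.4   23.6   42.5]
 [ 552.9  -46.9   24.8  528.6    5.7   25.1   55.9]
 [ 557.5  -56.9   24.8  533.2   -4.3   25.1   66.6]
 [ 562.1  -66.9   24.8  537.8  -14.3   25.1   77.3]
 [ 566.7  -76.9   24.8  542.4  -24.3   25.5   88.1]
 [ 571.4  -86.9   24.8  547.   -34.2   27.8   98.9]
 [ 576.   -96.9   24.8  551.6  -44.2   31.9  109.8]
 [ 579.8 -106.1   19.8  560.1  -51.6   37.7  114.9]
 [ 582.7 -115.7   14.8  567.9  -59.6   47.6  120.3]
 [ 584.9 -125.4    9.8  575.   -68.3   60.1  126. ]]
```

>>> {"fn": "send_rows", "kwargs": {
  "targets": [
    [0,-11.5,0,4,20],
    [0.5,-11.5,0,4,20],
    [4.5,-10,0,0,20],
    [4.5,-10,0,0,20],
    [4.5,-10,0,0,20],
    [4.5,-10,0,0,20],
    [4.5,-8,0,0,20],
    [0,0,0,0,20]
  ]
}}

```text
time: 7.35
tcp_pos: [0.5488, -0.0431, 0.0137]
tool_rot: [-0.002, 0.543, 0.84, -0.001]
ft_force: [-2.2, 5.6, 4.5]
opening: 0.0865
finger_force: 2.5
```

```bash
python3 - <<'E'
from h import *
np.set_printoptions(suppress=True,precision=1,linewidth=120)
p=state();print(*p)
c=read_camera("top");d=read_camera("side"); print(cradle2(c,(575,-95),24), cradle2(d,(575,-95),24))
a=np.hstack([cv2.resize(c["image"][130:330,240:460],(440,400)),cv2.resize(d["image"][160:360,210:390],(360,400))]); cv2.imwrite("pics/b.png",a)
E
```

```text
[548.8 -43.1  13.7] 24.25824305420781 [-2.2  5.6  4.5] 86.5053410896295 7.35
[597.  -85.2  25.8  71.4  15.2] [538.7 -44.1  23.8  85.9  39.1]
```

View pics/b.png

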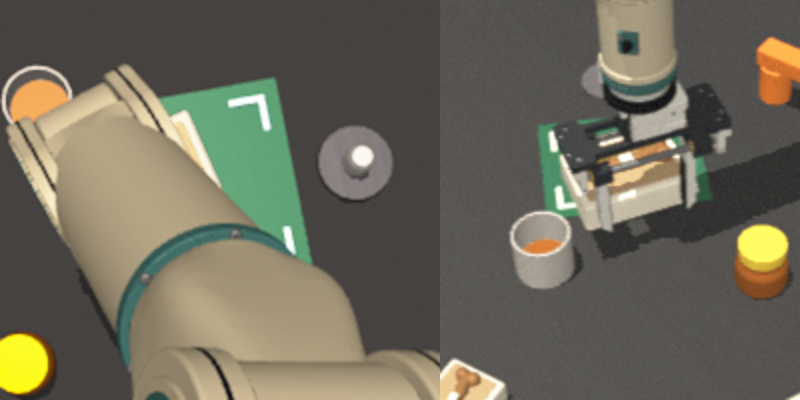

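Left panel: the cradle's front edge is visible at (185,125)-(215,185), held square behind the fingers; the side panel shows the same. I'll turn it nearly to the final angle, a bit short, then back off and look.

>>> {"fn": "send_rows", "kwargs": {
  "targets": [
    [7,-7,0,-3.5,20],
    [6,-8,0,-3.5,20],
    [6,-8.5,0,-3.5,20],
    [5,-8.5,0,-3,20],
    [0,0,0,0,20],
    [-3,15,0,0,20],
    [-4,20,60,0,20],
    [-10,45,60,0,20]
  ]
}}

```text
time: 8.45
tcp_pos: [0.5587, -0.0046, 0.1231]
tool_rot: [-0.0, 0.639, 0.769, -0.002]
ft_force: [0.9, 0.9, 0.2]
opening: 0.0867
finger_force: 0.0
```

>>> {"fn": "send_rows", "kwargs": {
  "targets": [
    [-20,58,0,0,20],
    [-20,58,0,0,20],
    [-20,58,0,0,20],
    [-20,58,0,0,20],
    [0,0,0,0,20],
    [0,0,0,0,20],
    [0,0,0,0,20],
    [0,0,0,0,20]
  ]
}}

```text
time: 9.45
tcp_pos: [0.4804, 0.2268, 0.1225]
tool_rot: [0.0, 0.639, 0.769, -0.0]
ft_force: [1.2, 0.5, 0.3]
opening: 0.087
finger_force: 0.0
```

```bash
cat >> h.py <<'E'
def both(im_c,g=(585,-137)):
    """cradle in station frame, station measured by mat in the same image"""
    r=cradle2(im_c,g,11); return r
E
python3 - <<'E'
from h import *
np.set_printoptions(suppress=True,precision=1,linewidth=120)
p=state();print(*p)
c=read_camera("top"); r=cradle2(c,(582,-130),11); print(r)
W=cloud(c)*1000; m=(W[...,2]>33)&(W[...,2]<45)&(np.hypot(W[...,0]-582,W[...,1]+130)<95)
print(cv2.minAreaRect(W[m][:,:2].astype(np.float32)))
cv2.imwrite("pics/c.png",cv2.resize(c["image"][150:300,280:480],(800,600)))
E
```

```text
[480.4 226.8 122.5] 10.59476692395151 [1.2 0.5 0.3] 86.98375570819019 9.45
[ 585.1 -132.7    9.8  126.    93.8]
((586.6578979492188, -132.44091796875), (130.55145263671875, 96.14656066894531), 10.265768051147461)
```

View pics/c.png

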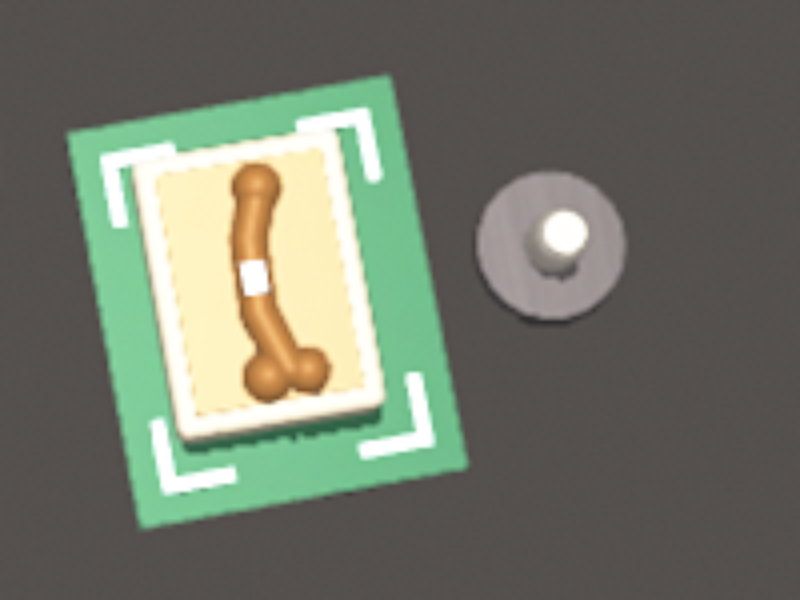

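The picture shows the cradle inside the marks: corners at about (135,168), (335,130), (383,405) and (185,440), with marks at (103,157), (370,112), (432,443) and (165,490). It is about 4.6 mm short in -y' and 3 mm high in x', so a small slanted nudge is next.

>>> {"fn": "send_rows", "kwargs": {
  "targets": [
    [18,-56,0,0,20],
    [18,-56,0,0,20],
    [18,-56,0,0,20],
    [18,-56,0,0,20],
    [18.5,-57.5,0,0.2,20],
    [0,0,-50,0,20],
    [0,0,-58,0,20],
    [0,0,0,0,20]
  ]
}}

```text
time: 10.5
tcp_pos: [0.5662, -0.0538, 0.0109]
tool_rot: [-0.004, 0.637, 0.771, -0.003]
ft_force: [-0.3, 0.4, 0.4]
opening: 0.0869
finger_force: 0.0
```

```bash
python3 - <<'E'
from h import *
np.set_printoptions(suppress=True,precision=1)
p=state();print(*p); d=p[0][:2]-[584.6,-137.5]; print(d@[.982,.187],d@[-.187,.982])
E
```

```text
[566.2 -53.8  10.9] 10.89843293300234 [-0.3  0.4  0.4] 86.90886673835158 10.5
-2.4302928211898855 85.67351748594717
```

>>> {"fn": "send_rows", "kwargs": {
  "targets": [
    [2,-10,0,0,20],
    [2,-10.5,0,0,20],
    [-0.3,-2.3,0,0,20],
    [-0.4,-2.3,0,0,20],
    [-0.4,-2.3,0,0,20],
    [0,0,0,0,20],
    [0,0,0,0,20],
    [-2,10,0,0,20]
  ]
}}

```text
time: 11.5
tcp_pos: [0.5712, -0.0709, 0.015]
tool_rot: [0.0, 0.637, 0.771, -0.0]
ft_force: [-0.3, -0.1, 0.2]
opening: 0.0865
finger_force: 0.0
```

>>> {"fn": "send_rows", "kwargs": {
  "targets": [
    [-3,15,0,0,20],
    [-3,20,50,0,20],
    [-10,40,60,0,20],
    [-20,58,0,0,20],
    [-20,58,0,0,20],
    [-20,58,0,0,20],
    [0,0,0,0,20],
    [0,0,0,0,20]
  ]
}}

```text
time: 12.5
tcp_pos: [0.4961, 0.1726, 0.1159]
tool_rot: [0.0, 0.636, 0.772, -0.001]
ft_force: [0.4, -0.2, 0.8]
opening: 0.0867
finger_force: 0.0
```

```bash
python3 - <<'E'
from h import *
np.set_printoptions(suppress=True,precision=1,linewidth=120)
p=state();print(*p)
c=read_camera("top"); np.savez("top2.npz",**c); print(cradle2(c,(584,-138),11))
W=cloud(c)*1000; m=(W[...,2]>33)&(W[...,2]<45)&(np.hypot(W[...,0]-584,W[...,1]+138)<95)
r=cv2.minAreaRect(W[m][:,:2].astype(np.float32)); print(r)
d=np.array(r[0])-[584.6,-137.5]; print("st",d@[.982,.187],d@[-.187,.982])
E
```

```text
[496.1 172.6 115.9] 11.005713547235658 [ 0.4 -0.2  0.8] 86.67994454865992 12.5
[ 585.2 -133.9   11.   126.1   94. ]
((586.7896118164062, -133.8200225830078), (130.3343963623047, 96.3665771484375), 11.252126693725586)
st 2.8383545806884545 3.2042804138183634
```

>>> {"fn": "send_rows", "kwargs": {
  "targets": [
    [19,-57,0,0,20],
    [19,-57,0,0,20],
    [19,-57,0,0,20],
    [18.5,-60,0,0,20],
    [0,0,-50,0,20],
    [0,0,-52,0,20],
    [0,0,0,0,20],
    [0,0,0,0,20]
  ]
}}

```text
time: 13.55
tcp_pos: [0.5728, -0.0585, 0.0154]
tool_rot: [0.001, 0.637, 0.771, 0.0]
ft_force: [0.5, -0.4, -0.2]
opening: 0.0869
finger_force: 0.0
```

```bash
python3 - <<'E'
from h import *
np.set_printoptions(suppress=True,precision=1)
p=state();print(*p); d=p[0][:2]-[584.6,-137.5]; print(d@[.982,.187],d@[-.187,.982])
E
```

```text
[572.8 -58.5  15.4] 10.878067947528933 [ 0.5 -0.4 -0.2] 86.851912392258 13.55
3.205322116209988 79.80505361232007
```

>>> {"fn": "send_rows", "kwargs": {
  "targets": [
    [2,-10,0,0,20],
    [1.5,-9.5,0,0,20],
    [-0.5,-2,0,0,20],
    [-0.5,-2,0,0,20],
    [-0.5,-2,0,0,20],
    [0,0,0,0,20],
    [0,0,0,0,20],
    [-2,10,0,0,20]
  ]
}}

```text
time: 14.55
tcp_pos: [0.5722, -0.0741, 0.0145]
tool_rot: [0.001, 0.637, 0.771, -0.0]
ft_force: [0.4, 0.6, -0.4]
opening: 0.0866
finger_force: 0.0
```

>>> {"fn": "send_rows", "kwargs": {
  "targets": [
    [-3,15,0,0,20],
    [-3,20,50,0,20],
    [-10,40,60,0,20],
    [-20,58,0,0,20],
    [-20,58,0,0,20],
    [-20,58,0,0,20],
    [0,0,0,0,20],
    [0,0,0,0,20]
  ]
}}

```text
time: 15.55
tcp_pos: [0.497, 0.1697, 0.1154]
tool_rot: [0.0, 0.636, 0.772, -0.001]
ft_force: [0.8, -0.2, 0.4]
opening: 0.0871
finger_force: 0.0
```

```bash
python3 - <<'E'
from h import *
np.set_printoptions(suppress=True,precision=1,linewidth=120)
p=state();print(*p)
c=read_camera("top"); np.savez("top3.npz",**c)
W=cloud(c)*1000; m=(W[...,2]>33)&(W[...,2]<45)&(np.hypot(W[...,0]-584,W[...,1]+138)<95)
r=cv2.minAreaRect(W[m][:,:2].astype(np.float32)); print(r)
d=np.array(r[0])-[584.6,-137.5]; print("st",d@[.982,.187],d@[-.187,.982])
# nozzle: hood top & tube fits from both cameras
for n,q in(("t",c),("s",read_camera("side"))):
    V=cloud(q)*1000; o=(q["image"][...,2]>120)&(q["image"][...,0]<90)&(np.hypot(V[...,0]-395,V[...,1]+255)<70)
    h=V[o&(V[...,2]>70)]; print(n,"hood",cv2.minAreaRect(h[:,:2].astype(np.float32)),np.median(h[:,2]))
    t=V[o&(V[...,2]>8)&(V[...,2]<46)][:,:2]
    from scipy.optimize import least_squares
    if len(t)>15:
        f=least_squares(lambda x:np.hypot(t[:,0]-x[0],t[:,1]-x[1])-20,[402,-260],loss="soft_l1"); print("tube",f.x,len(t),np.abs(f.fun).mean())
    for nm,(lo,hi,rr) in dict(spig=(15,39,13),fl=(5,11,35)).items():
        s=V[(V[...,2]>lo)&(V[...,2]<hi)&(np.hypot(V[...,0]-609,V[...,1]+271)<45)][:,:2]
        if len(s)>15:
            f=least_squares(lambda x:np.hypot(s[:,0]-x[0],s[:,1]-x[1])-rr,[609,-271],loss="soft_l1"); print(nm,f.x,len(s),np.abs(f.fun).mean())
    s=V[(V[...,2]>44)&(np.hypot(V[...,0]-609,V[...,1]+271)<30)]; print("top",len(s),np.median(s,0), cv2.minEnclosingCircle(s[:,:2].astype(np.float32)))
    s=V[(V[...,2]>9)&(V[...,2]<16)&(np.hypot(V[...,0]-609,V[...,1]+271)<45)]; print("fltop",len(s),cv2.minEnclosingCircle(s[:,:2].astype(np.float32)))
E
```

```text
[497.  169.7 115.4] 10.997912747183719 [ 0.8 -0.2  0.4] 87.10945731359584 15.55
((586.7634887695312, -137.20440673828125), (130.1993408203125, 96.05350494384766), 11.230504989624023)
st 2.1798219116210715 -0.114299816894527
t hood ((385.88189697265625, -249.71734619140625), (30.224538803100586, 79.95956420898438), 58.11835861206055) 75.44360023107006
tube [ 402.4 -261.1] 52 0.2136033155943738
spig [ 609.8 -271.2] 139 9.192809783759936
fl [ 609.5 -271.8] 248 7.855997011592376
top 113 [ 609.5 -269.6   46.7] ((609.1841430664062, -269.7571105957031), 11.93301773071289)
fltop 812 ((609.642333984375, -270.7961120605469), 35.1541748046875)
s hood ((386.61181640625, -245.86355590820312), (36.05633544921875, 80.27351379394531), 60.44405746459961) 73.4486679344601
tube [ 402.7 -259.7] 190 1.791990248639634
spig [ 609.6 -269. ] 84 2.8377560586076114
fl [ 608.5 -274.3] 166 8.019294567229858
top 31 [ 609.4 -265.9   46. ] ((607.50927734375, -263.1407775878906), 12.862092018127441)
fltop 244 ((609.4610595703125, -266.1977233886719), 36.94866943359375)
```

Cradle is centred to about 2 mm and 0.3°. Now the nozzle: axis (402.5,-260.5), facing 148°. It must end at (609.5,-270.6), facing 101°.

>>> {"fn": "send_rows", "kwargs": {
  "targets": [
    [-11.8,-53.8,0,5.9,0],
    [-11.8,-53.8,0,5.9,0],
    [-11.8,-53.8,0,5.9,0],
    [-11.8,-53.8,0,5.9,0],
    [-11.8,-53.8,0,5.9,0],
    [-11.8,-53.8,0,5.9,0],
    [-11.8,-53.8,0,5.9,0],
    [-11.8,-53.8,0,5.9,0]
  ]
}}

```text
time: 16.65
tcp_pos: [0.4013, -0.2638, 0.1155]
tool_rot: [-0.0, 0.275, 0.962, -0.0]
ft_force: [0.6, 0.2, 0.1]
opening: 0.0941
finger_force: 0.0
```

>>> {"fn": "send_rows", "kwargs": {
  "targets": [
    [0,0,0,0,0],
    [0,0,0,0,0],
    [0,0,0,0,0],
    [0,0,0,0,0],
    [0,0,0,0,0],
    [0,0,0,0,0],
    [0,0,0,0,0],
    [0,0,0,0,0]
  ]
}}

```text
time: 17.65
tcp_pos: [0.4031, -0.2602, 0.1156]
tool_rot: [0.0, 0.274, 0.962, -0.0]
ft_force: [-0.1, -0.4, -0.1]
opening: 0.094
finger_force: 0.0
```

```bash
python3 - <<'E'
from h import *
np.set_printoptions(suppress=True,precision=1)
print(*state(),robot.sense()["joints"])
E
```

```text
[ 403.1 -260.2  115.6] 58.155338714568956 [-0.1 -0.4 -0.1] 94.0130265485829 17.65 [ 1.   0.6 -0.7  2.1  0.6  0.7  0.9]
```

Spot on. Descend, then close at 25 N and check.

>>> {"fn": "send_rows", "kwargs": {
  "targets": [
    [-0.5,0,-35,0,0],
    [0,0,-35,0,0],
    [0,0,-20,0,0],
    [0,0,-15,0,0],
    [0,0,0,0,0],
    [0,0,0,0,120],
    [0,0,0,0,180],
    [0,0,0,0,220]
  ],
  "grip_force": 25
}}

```text
time: 18.65
tcp_pos: [0.4028, -0.2605, 0.0111]
tool_rot: [0.0, 0.275, 0.962, -0.0]
ft_force: [-0.7, -0.2, -0.2]
opening: 0.0677
finger_force: 0.0
```

>>> {"fn": "send_rows", "kwargs": {
  "targets": [
    [0,0,0,0,220],
    [0,0,0,0,220],
    [0,0,0,0,220],
    [0,0,0,0,220],
    [0,0,20,0,220],
    [0,0,30,0,220],
    [0,0,30,0,220],
    [0,0,10,0,220]
  ],
  "grip_force": 25
}}

```text
time: 19.65
tcp_pos: [0.4031, -0.2606, 0.1017]
tool_rot: [0.001, 0.275, 0.962, -0.0]
ft_force: [-0.0, -0.7, -1.5]
opening: 0.0401
finger_force: 25.0
```

>>> {"fn": "send_rows", "kwargs": {
  "targets": [
    [29,-1.5,0,-6.5,220],
    [29,-1.5,0,-6.5,220],
    [29,-1.5,0,-6.5,220],
    [29,-1.5,0,-6.5,220],
    [29,-1.5,0,-6.5,220],
    [29,-1.3,0,-6.5,220],
    [28,-1.2,0,-6.5,220],
    [4.5,0,0,-1.7,220]
  ]
}}

```text
time: 20.65
tcp_pos: [0.61, -0.2694, 0.0993]
tool_rot: [-0.0, 0.636, 0.771, -0.0]
ft_force: [-1.1, 0.1, -1.1]
opening: 0.0405
finger_force: 25.0
```

>>> {"fn": "send_rows", "kwargs": {
  "targets": [
    [0,0,0,0,220],
    [0,0,-10,0,220],
    [0,0,-10,0,220],
    [0,0,-8,0,220],
    [0,0,0,0,220],
    [0,0,0,0,220],
    [0,0,0,0,220],
    [0,0,0,0,220]
  ]
}}

```text
time: 21.65
tcp_pos: [0.6093, -0.2703, 0.073]
tool_rot: [0.0, 0.636, 0.771, 0.0]
ft_force: [0.4, -0.4, -1.3]
opening: 0.0403
finger_force: 25.0
```

```bash
python3 - <<'E'
from h import *
from scipy.optimize import least_squares
np.set_printoptions(suppress=True,precision=1,linewidth=120)
print(*state())
V={n:read_camera(n) for n in("top","side")}
for n,q in V.items():
    P=cloud(q)*1000; o=(q["image"][...,2]>110)&(q["image"][...,0]<90)&(q["image"][...,1]<170)&(np.hypot(P[...,0]-607,P[...,1]+260)<80)&(P[...,2]>55)
    z=P[o][:,2]; print(n,o.sum(),z.min() if len(z) else 0,z.max() if len(z) else 0)
    h=P[o&(P[...,2]>z.max()-8)]; 
    if len(h)>20: print("hood",cv2.minAreaRect(h[:,:2].astype(np.float32)),np.median(h[:,2]))
    t=P[o&(P[...,2]<108)][:,:2]
    if len(t)>15:
        f=least_squares(lambda x:np.hypot(t[:,0]-x[0],t[:,1]-x[1])-20,[609,-270],loss="soft_l1"); print("tube",f.x,len(t),np.abs(f.fun).mean())
c,d=V["top"]["image"],V["side"]["image"]
cv2.imwrite("pics/d.png",np.hstack([cv2.resize(c[130:330,300:500],(400,400)),cv2.resize(d[110:270,230:390],(400,400))]))
E
```

```text
[ 609.3 -270.3   73. ] 10.95667930484045 [ 0.4 -0.4 -1.3] 40.32286096137631 21.65
top 400 64.97996459667836 520.2738819781489
side 431 59.32940412313897 477.08233621816254
tube [ 608.2 -270.4] 114 1.6878420024735392
```

View pics/d.png

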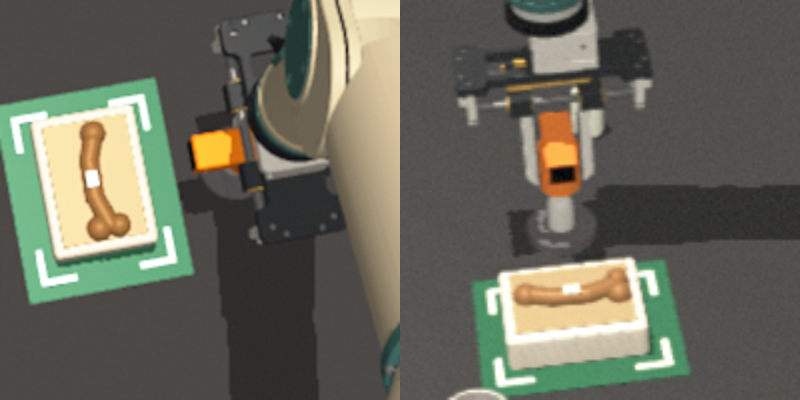

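The side panel shows the nozzle held level right above the spigot (560,210), with its mouth (562,175) facing the cradle, which sits centred in the marks. Lower it onto the spigot, watching the force.

>>> {"fn": "send_rows", "kwargs": {
  "targets": [
    [0.3,-0.3,-6,0,220],
    [0,0,-4,0,220],
    [0,0,-3,0,220],
    [0,0,-3,0,220],
    [0,0,-3,0,220],
    [0,0,-3,0,220],
    [0,0,0,0,220],
    [0,0,0,0,220]
  ]
}}

```text
time: 22.75
tcp_pos: [0.6095, -0.2704, 0.0507]
tool_rot: [0.0, 0.636, 0.771, 0.0]
ft_force: [-0.2, 1.4, -2.0]
opening: 0.0402
finger_force: 25.0
```

>>> {"fn": "send_rows", "kwargs": {
  "targets": [
    [0,0.3,-4,0,220],
    [0,0,-4,0,220],
    [0,0,-4,0,220],
    [0,0,-4,0,220],
    [0,0,-3,0,220],
    [0,0,-3,0,220],
    [0,0,0,0,220],
    [0,0,0,0,220]
  ]
}}

```text
time: 23.75
tcp_pos: [0.6095, -0.2701, 0.0285]
tool_rot: [-0.0, 0.636, 0.771, 0.0]
ft_force: [1.4, -0.1, -3.0]
opening: 0.0404
finger_force: 25.0
```

>>> {"fn": "send_rows", "kwargs": {
  "targets": [
    [0,0,-2,0,220],
    [0,0,-2,0,220],
    [0,0,-2,0,220],
    [0,0,-1,0,220],
    [0,0,0,0,220],
    [0,0,0,0,220],
    [0,0,0,0,220],
    [0,0,0,0,220]
  ]
}}

```text
time: 24.75
tcp_pos: [0.6096, -0.2702, 0.0227]
tool_rot: [0.0, 0.636, 0.771, 0.0]
ft_force: [0.1, 1.4, 6.5]
opening: 0.0402
finger_force: 25.0
```

Contact on the flange (about 7 N). One more millimetre, then open, rise and check.

>>> {"fn": "send_rows", "kwargs": {
  "targets": [
    [0,0,-0.7,0,220],
    [0,0,0,0,220],
    [0,0,0,0,130],
    [0,0,0,0,60],
    [0,0,0,0,40],
    [0,0,0,0,40],
    [0,0,0,0,40],
    [0,0,0,0,40]
  ]
}}

```text
time: 25.75
tcp_pos: [0.6093, -0.2702, 0.0209]
tool_rot: [-0.0, 0.636, 0.771, 0.0]
ft_force: [0.9, -0.5, -0.0]
opening: 0.0793
finger_force: 0.0
```

>>> {"fn": "send_rows", "kwargs": {
  "targets": [
    [0,0,10,0,40],
    [0,0,30,0,40],
    [0,0,40,0,40],
    [0,0,50,0,40],
    [-20,-40,20,0,40],
    [-40,-40,0,0,40],
    [-40,-40,0,0,40],
    [-40,-40,0,0,40]
  ]
}}

```text
time: 26.75
tcp_pos: [0.4682, -0.4315, 0.1719]
tool_rot: [0.001, 0.636, 0.771, -0.0]
ft_force: [0.4, -0.1, -0.5]
opening: 0.079
finger_force: 0.0
```

>>> {"fn": "send_rows", "kwargs": {
  "targets": [
    [-40,-40,0,0,40],
    [-40,-40,0,0,40],
    [-40,-40,0,0,40],
    [0,0,0,0,40],
    [0,0,0,0,40],
    [0,0,0,0,40],
    [0,0,0,0,40],
    [0,0,0,0,40]
  ]
}}

```text
time: 27.75
tcp_pos: [0.3501, -0.5496, 0.171]
tool_rot: [0.0, 0.636, 0.772, 0.0]
ft_force: [-0.1, -0.2, 0.2]
opening: 0.0794
finger_force: 0.0
```

```bash
python3 - <<'E'
from h import *
np.set_printoptions(suppress=True,precision=1,linewidth=120)
print(*state())
c=read_camera("top");d=read_camera("side"); W=cloud(c)*1000
m=(W[...,2]>33)&(W[...,2]<45)&(np.hypot(W[...,0]-584,W[...,1]+138)<88)&(c["image"].min(2)>60)
r=cv2.minAreaRect(W[m][:,:2].astype(np.float32)); e=np.array(r[0])-[584.6,-137.5]; print(r,"st",e@[.982,.187],e@[-.187,.982])
h=W[(W[...,2]>80)&(W[...,2]<95)&(np.hypot(W[...,0]-605,W[...,1]+255)<60)]; print("hood",cv2.minAreaRect(h[:,:2].astype(np.float32)),np.median(h[:,2]))
for n,g in dict(tin=(654.6,24),jar=(419.4,34.6),glue=(594.7,-433.2)).items():
    s=W[(W[...,2]>45)&(np.hypot(W[...,0]-g[0],W[...,1]-g[1])<45)]; print(n,cv2.minAreaRect(s[:,:2].astype(np.float32))[0])
c,d=c["image"],d["image"]
cv2.imwrite("pics/e.png",np.hstack([cv2.resize(c[130:330,290:490],(400,400)),cv2.resize(d[130:290,220:380],(400,400))]))
E
```

```text
[ 350.1 -549.6  171. ] 11.039489916771728 [-0.1 -0.2  0.2] 79.35565413427926 27.75
((586.7579956054688, -137.20855712890625), (130.25503540039062, 96.14142608642578), 11.201905250549316) st 2.1736515014648217 -0.1173482788085895
hood ((604.5794067382812, -252.20933532714844), (30.678503036499023, 81.1867904663086), 10.751189231872559) 87.07118041062091
tin (654.8038940429688, 23.913772583007812)
jar (419.3775634765625, 34.61528778076172)
glue (594.9730224609375, -433.7537841796875)
```

View pics/e.png

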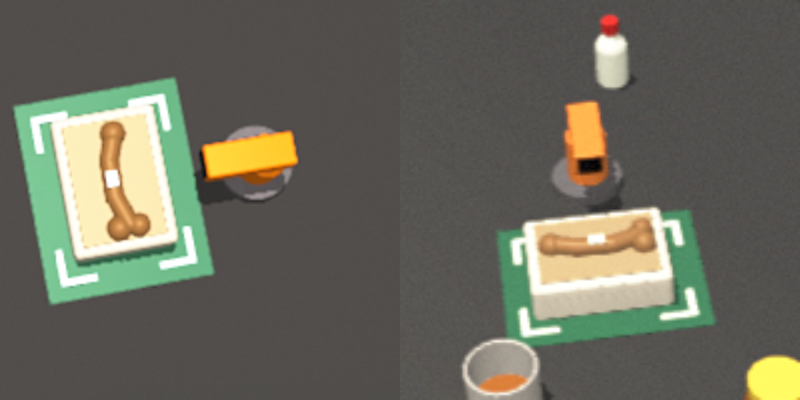

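The nozzle sits home: hood top at 87 mm, facing 100.8°, in the left panel at (250,155). The cradle is centred inside the marks (115,185), and the tin, jar and glue have not moved.

```bash
python3 -c "
from station import robot; print(robot.finish_job())"
```

```text
the job is handed in; nothing more can be done
None
```

I slid the cradle to about 2 mm from the centre of the corner marks and within half a degree of square. The dust nozzle is fully home on the spigot and faces the cradle, and the tin, jar and glue bottle did not move. I handed the job in at about 28 s; no verdict came back.

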